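Open a snap ring with its pliers and hold it at the axle groove

TASK

The orange-handled ring pliers in the grey stand carry a copper snap ring between their jaws. Take them up by the handles and squeeze these fully together, so that the ring opens, and carry the open ring over the upright axle stub of the blue drive unit; slide it straight down the axle and on, pushing the red spring-loaded collar down to its stop, so that the ring lies level with the axle groove. Never let the ring snap shut on the axle, leave the other things on the bench where they are, and finish while still holding the pliers there, squeezed and upright, with the collar pressed down.

Things in the scene. Friction and masses are not known exactly. Their poses are not given: they have to be found in the camera images.
- pliers_grip (a point): Midway between the two upright orange handles of the ring pliers, at grip height. Axes: z up along the tool, x along its dark cross pin (78 x 8 x 8 mm, 45 mm below this point), y across the handles: squeeze along y. Handles reach from 28 mm below to 22 mm above this point, 16 mm wide along x, 44 mm over their outer faces relaxed, 36 mm squeezed. Pliers weigh about 0.14 kg.
- ring (a point): Centre of the copper snap ring, fixed to the pliers' jaws 110 mm below pliers_grip; same axes. Wire 4 mm thick, underside 2 mm below this point. Relaxed, its halves stand 16 mm apart (the 20 mm axle cannot pass); fully spread, 28 mm apart along y, flat, and the axle passes with 3.5 mm clear all round. The jaws clear the axle up to 50 mm above the ring.
- pliers: The whole ring pliers (about 145 mm tall); origin at the middle of the cross pin, 65 mm above the ring and 45 mm below the grip point; z up along the tool, x along the pin.
- pliers_l (a joint): How far the pliers are squeezed: 0 relaxed (ring shut), 0.09 rad at the stop (ring fully spread). A spring shuts them: each handle takes about 3 N to start and 7 N at the stop; both move equally, so a grip of 20 N squeezes them to the stop. Above about 0.04 the axle passes.
- stand: Grey fixed tool stand, origin under its centre on the bench: base 95 x 80 x 10 mm; two uprights 60 mm apart along its x, 107 mm high, with open notches on top in which the cross pin lies (98 mm above the bench). The pliers lift straight up out of it.
- axle_top (a point): Centre of the top of the upright steel axle stub (20 mm diameter) of the fixed blue drive unit (100 x 100 mm foot, 80 x 80 mm housing 45 mm high). 105 mm above the bench.
- groove (a point): Centre of the groove in the axle, 63 mm above the bench, 42 mm below the axle's top; here the ring's centre must come to lie. The raised collar hides it at first.
- collar_top (a point): Centre of the top of the red collar (42 mm diameter, 8 mm thick) that slides on the axle on a spring; 73 mm above the bench when up, 61 mm when down on its stop, so that the ring resting on it is then at the groove.
- collar (a joint): How far the collar is pressed down: 0 up, 0.012 m at its stop. Spring force about 3 N at first, 6 N at the stop; it comes back up when let go.
- carboy: Large white bottle, 136 mm diameter, 235 mm tall, at the back; leave alone.
- wash_bottle: Wash bottle with orange cap, 214 mm tall; leave alone.
- beaker: Clear beaker, 73 mm diameter, 94 mm tall; leave alone.
- amber_bottle: Amber bottle, 58 mm diameter, 115 mm tall; leave alone.
- film_box: White and blue carton, 55 x 128 x 54 mm; leave alone.
Mind the look-alikes: they are no part of the job. Leave any green look-alike of the pliers alone.

How it is judged:
On the way:
1. the pliers are lifted out of the stand and squeezed, with the open ring above the height of the axle's top (value of joint pliers_l above 0.055 rad and height (world z) of ring above 0.107 m), for 0.1 s.
At the end, for the whole second after the job is handed in: Still gripped (finger force over 3 N), at rest, upright within 8 degrees, squeezed over 0.055 of 0.09 rad; the ring's centre is within 6 mm of the axle's centre line and 3 mm of the groove's height; the collar is pressed down over 10.5 of 12 mm (value of joint pliers_l above 0.055 rad and value of joint collar above 0.0105 m and horizontal distance between ring and groove below 0.006 m and z of ring in the frame of groove between -0.003 and 0.003 m and angle between pliers's own z axis and vertical below 0.14 rad and contact force between the fingers and pliers above 3 N and linear speed of pliers below 0.02 m/s); the arm keeps its last pose, push and grip.
It fails at once if the ring snaps shut on the axle (value of joint pliers_l below 0.025 rad and horizontal distance between ring and groove below 0.012 m and z of ring in the frame of groove below 0.036 m).
It fails at once if another thing on the bench is pushed more than 30 mm (distance of any of carboy, wash_bottle, beaker, amber_bottle, film_box from where it was at the start of the episode above 0.03 m).
It also fails if it takes over 42 s, if anything falls off the work surface, if the arm or the gripper's body presses on something with over 40 N, if the wrist force passes 120 N, or if a joint passes its speed limit or range.

ROBOT

A 6-joint arm with a two-finger parallel gripper is mounted at the origin on the work surface; the furniture and walls round the work are solid. World frame = base frame: x ahead of the robot, y to its left, z up, the work surface at z = 0. Lengths are in m, angles in rad, forces in N, time in s.
With the tool pointing down it reaches from about 0.375 to 0.975 m from the base axis. Payload 3.8 kg.
Tool frame: the origin (TCP) lies between the finger pads; the fingertips stand bot.tip_reach ahead of it and the grasp point (between the pads) lies 6 mm ahead of it (bot.tip_reach is the distance from the TCP to the fingertips, in m); z points along the fingers, y is the line along which they close (so a half turn about z gives the same grasp; the last joint's range is limited). The gripper opens to 85 mm and grips with 20 to 120 N. Pads are 22 mm wide; open, the fingers measure 114 mm over their backs; the gripper's body (76 mm by 85 mm) begins 54 mm behind the grasp point. The pads swing forward as they close: fully open they stand 13 mm farther back than shut.
Start: joints at [1.26, 0.264, 1.604, -0, 1.274, -0.037], TCP at [0.183, 0.65, 0.256] pointing down, gripper open.
Joint ranges: [-2.63, 2.63], [-0.94, 2.18], [0.31, 2.57], [-1.31, 4.45], [0, 2.66], [-2.55, 2.55]. Speed limits (rad/s): [2.57, 2.57, 3.14, 3.14, 3.14, 3.14].

INTERFACE

Orientations are given as [roll, pitch, yaw] about the fixed x, y, z axes, in that order (R = Rz(yaw) Ry(pitch) Rx(roll)).
In Python, from cell import status, eyes, order, outline_of, bot gives the robot as it stands. The module is installed in compiled form; this text tells all that it offers.
- The arm moves only by the tool jog_arm, never from a script. Its argument "deltas" is a list of rows, each a list of 7 numbers: the shift along the world's x, y, z in m, then the turn, a rotation vector about the world's x, y, z in rad, then the finger opening in m, from 0 to 0.0854. A call has exactly 8 rows; each row is the pose to reach, as a shift and turn from the pose commanded when the call began; what a row does not reach only later rows make up. A row lasts 1/8 s, in which the tool goes at most 62.5 mm and 10.7 degrees, less where a joint would pass 70% of its speed; a pose out of reach is approached as far as the arm can. A call with a gripper value outside its range is refused whole. The fingers move at their own pace and stop on an object; "squeeze" is the grip in N (left out, the last holds). Time passes only in rows, so rows that repeat a pose let the fingers close, or fill a call up. It gives the time, the measured TCP pose, the force, the opening and the grip force at its end, in the units of the state.
- status.get_state(): the state, without advancing time (a new reading comes with each control period).
- eyes.read_camera(name): name is "side" or "top"; returns the picture (420x560x3 uint8, blue, green, red); there is no depth.
- eyes.calibration(name): a dict with "camera_matrix" (3x3 intrinsics, pixels), "pose" (4x4, takes a point from camera to world coordinates). Camera axes: x right, y up, looking along -z (the intrinsics and any distortion apply to the point x, -y, -z); pixel columns grow to the right and rows downward; lengths in m; the calibration is good to about 2 mm. A picture is of the moment at which its call begins. calibration takes no time and is no camera call.
- order.hand_in(): hands the job in; it is judged then, once.
Trained networks look in the newest picture that a camera, given by its name, has taken for a name from the list of things; names that differ only in an ending like _2 or _b are one class to them, and where a whole thing is asked for, a point or a joint stands for the part that bears it (a point fixed in the world has none). Each returns a list of dicts, best first, with "p" (0 to 1); they miss things now and then, are a little off and sometimes report something else, mostly with a low value. They report only what shows in the picture. A call takes as long as a camera call. They do not tell look-alikes from the thing itself.
- outline_of(camera, query): "mask" (420x560 bool, what is visible of it) and "point" ([column, row] in pixels, amid what is visible of it).
The state is a dict: "clock": time; "joints": joint angles; "qd": joint speeds; "joint_efforts": joint torques, N m; "ee_pos": TCP position; "orientation": TCP orientation; "wrist_force": force on the tool from outside, world axes, zero at the start; "ft_torque": the same for the moment, N m; "grip_width": finger opening in m; "grip_force": force on a finger pad.
Only numpy, scipy, OpenCV 4.12 (cv2) and the standard library are available. Lean on these libraries where they do the work, as an engineer would, in place of code of your own. Each camera call takes 0.05 s, during which the arm holds its last target. There are 200 camera calls.

## Working session

There is one attempt and no reset: what is moved stays moved. The work goes in short steps, Python scripts to look and compute and a tool call to move; the robot and the scene stay as the last step left them, time stands still between calls to the robot, and variables do not carry over. Pictures are saved under pics/ and viewed, at most 10 in all, crops included, and the job is handed in when it is done.

Besides the shell and the picture viewer there is one more tool, called as name(argument=value, ...), one argument or row to a line, values as JSON. jog_arm: Moves the arm, as the interface text tells. Its arguments: {"type":"object","properties":{"deltas":{"type":"array","items":{"type":"array","items":{"type":"number"}}},"squeeze":{"type":"number"}},"required":["deltas"]}

```bash
mkdir -p pics
cat > h.py <<'E'
import numpy as np, cv2
from cell import status, eyes, order, outline_of, bot
def ray(cam,uv):
    c=eyes.calibration(cam);K=np.array(c["camera_matrix"]);T=np.array(c["pose"])
    p=cv2.undistortPoints(np.array([[uv]],float),K,np.array(c.get("dist",np.zeros(5)),float))[0,0]
    return T[:3,3],T[:3,:3]@np.array([p[0],-p[1],-1])
def at_z(cam,uv,z):
    o,d=ray(cam,uv);return o+d*(z-o[2])/d[2]
def proj(cam,P):
    c=eyes.calibration(cam);K=np.array(c["camera_matrix"]);T=np.array(c["pose"])
    q=T[:3,:3].T@(np.array(P)-T[:3,3]);q=K@np.array([q[0],-q[1],-q[2]]);return q[:2]/q[2]
E
python3 - <<'E'
from h import *
print(status.get_state(),bot.tip_reach)
for c in("side","top"):
    im=eyes.read_camera(c);cv2.imwrite(f"pics/{c}0.png",im)
    print(c,{k:np.round(v,3).tolist() if not isinstance(v,str) else v for k,v in eyes.calibration(c).items()})
    for q in("pliers","stand","ring","axle_top","collar"):
        for r in outline_of(c,q)[:3]: print(c,q,round(r["p"],2),np.round(r["point"],1),r["mask"].sum())
E
```

```text
{'clock': 0.0, 'joints': array([ 1.26014200e+00,  2.64746862e-01,  1.60539723e+00,  8.86267130e-06,
        1.27369688e+00, -3.68798122e-02]), 'qd': array([-0.00073373,  0.00107581, -0.00089526,  0.00051219, -0.00113831,
        0.00139111]), 'joint_efforts': array([-3.41077059e-03, -5.15119672e+01, -3.67304742e+01, -5.76461080e-04,
        1.32604799e-02,  3.51354359e-07]), 'ee_pos': array([0.1822743 , 0.64921203, 0.25495366]), 'orientation': array([-3.13934618e+00, -9.13613356e-05,  2.86781543e+00]), 'wrist_force': array([-0.55096511, -0.46815208, -0.11762327]), 'ft_torque': array([-0.08126152,  0.02509757,  0.01345745]), 'grip_force': 0.0, 'grip_width': 0.08536033828202057} 0.025
side {'camera_matrix': [[460.066, 0.0, 276.702], [0.0, 460.066, 208.461], [0.0, 0.0, 1.0]], 'pose': [[0.946, 0.125, -0.298, 0.27], [-0.322, 0.298, -0.899, -0.899], [-0.024, 0.946, 0.322, 0.469], [0.0, 0.0, 0.0, 1.0]]}
side pliers 0.95 [319.4 297.8] 942
side pliers 0.83 [247.1 275.3] 333
side pliers 0.79 [251.9 292.3] 1133
side stand 0.89 [251.5 338.1] 2268
side ring 0.84 [323.3 297.7] 959
side ring 0.76 [253.  290.4] 1056
side ring 0.57 [363.9 269. ] 2881
side axle_top 0.89 [221.2 255. ] 1488
side collar 0.57 [225.6 244.2] 200
top {'camera_matrix': [[402.626, 0.0, 281.121], [0.0, 402.626, 204.588], [0.0, 0.0, 1.0]], 'pose': [[-0.026, 0.991, -0.129, 0.434], [-1.0, -0.025, 0.011, 0.058], [0.008, 0.129, 0.992, 0.996], [0.0, 0.0, 0.0, 1.0]]}
top pliers 0.93 [415. 202.] 380
top pliers 0.83 [418.2 250.6] 448
top stand 0.61 [397.1 255.7] 867
top ring 0.78 [417.2 199.2] 391
top ring 0.61 [413.8 251.2] 397
top axle_top 0.57 [281.3 248.1] 1691
top collar 0.73 [286.4 250. ] 191
top collar 0.32 [280.7 247.7] 1684
```

View pics/side0.png

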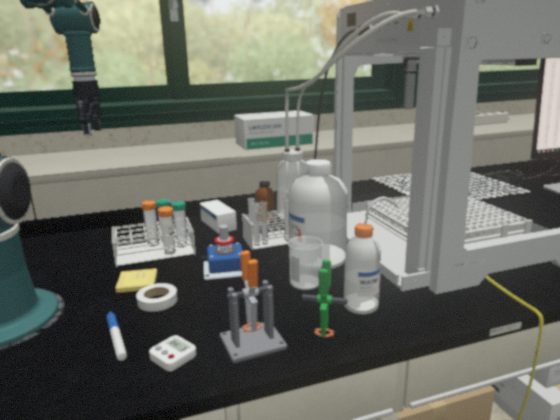

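View pics/top0.png

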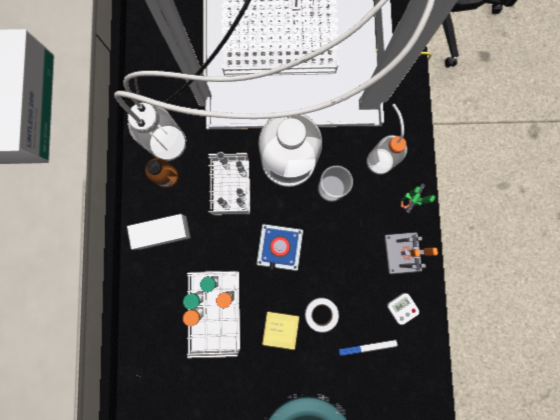

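The orange pliers sit in the stand (side ~(251,285), top ~(425,252)). The green look-alike is at side (325,298) / top (418,200), and the drive unit at side (225,250) / top (281,246). I'll zoom in on these.

Run:
```python
from h import *
s=cv2.imread("pics/side0.png");t=cv2.imread("pics/top0.png")
a=cv2.resize(s[225:365,200:300],None,fx=4,fy=4,interpolation=cv2.INTER_CUBIC)
b=cv2.resize(t[225:285,375:445],None,fx=4.5,fy=4.5,interpolation=cv2.INTER_CUBIC)
c=cv2.resize(t[215:280,250:312],None,fx=4.3,fy=4.3,interpolation=cv2.INTER_CUBIC)
im=np.zeros((600,800,3),np.uint8);im[:560,:400]=a;im[:270,400:715]=b;im[290:290+c.shape[0],400:400+c.shape[1]]=c
cv2.imwrite("pics/crop.png",im)
# orange masks, red, blue
for n,I,box in(("side",s,(200,225,300,365)),("top",t,(375,225,445,285)),("top",t,(250,215,312,280))):
    x0,y0,x1,y1=box;h=cv2.cvtColor(I[y0:y1,x0:x1],cv2.COLOR_BGR2HSV)
    for nm,lo,hi in(("orange",(7,170,150),(18,255,255)),("red",(0,120,100),(4,255,255)),("blue",(100,120,60),(125,255,255))):
        m=cv2.inRange(h,lo,hi);nn,l,st,ce=cv2.connectedComponentsWithStats(m)
        for i in range(1,nn):
            if st[i,4]>15: print(n,nm,st[i]+[x0,y0,0,0,0],ce[i]+[x0,y0])
for uv in((404,253),):print(at_z("top",uv,.0))
```

```text
side orange [242 250  15  27 164] [247.23170732 260.65853659]
side red [214 236  11   9  37] [218.51351351 241.35135135]
side red [226 235   8   9  28] [230.21428571 239.71428571]
side blue [207 244  35  28 585] [223.73846154 259.44957265]
top orange [432 248   6   7  33] [434.57575758 251.        ]
top orange [414 250   6   6  25] [416.44 252.6 ]
top red [271 238  18  18 110] [279.76363636 246.10909091]
top blue [262 229  36  36 641] [279.68018721 246.53354134]
[ 4.35494780e-01 -2.52180272e-01 -1.11022302e-16]
```

View pics/crop.png

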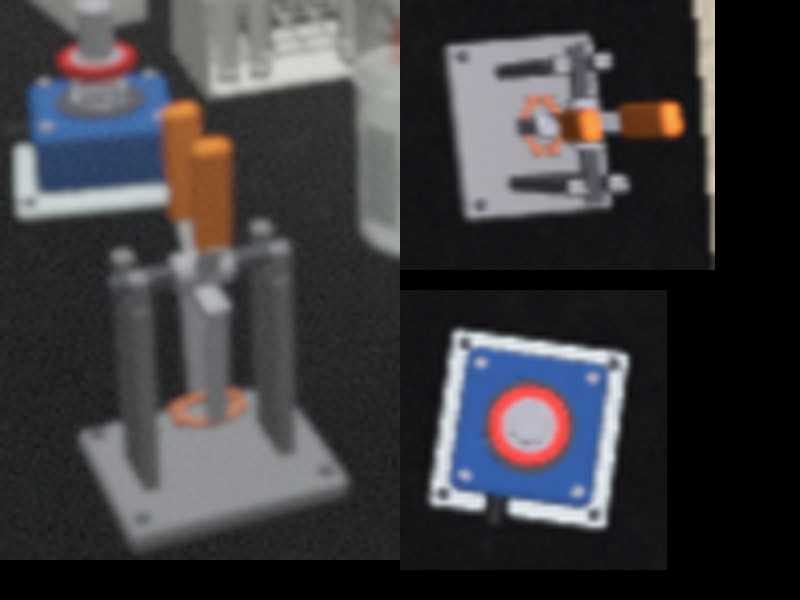

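Run:
```python
from h import *
tb=lambda x,y:(375+(x-400)/4.5-.4,225+y/4.5-.4)
tc=lambda x,y:(250+(x-400)/4.3-.4,215+(y-290)/4.3-.4)
sd=lambda x,y:(200+x/4-.4,225+y/4-.4)
C=np.array([at_z("top",tb(*p),.01) for p in((447,45),(590,35),(608,208),(467,218))])
print("stand",C.round(4).tolist(),C.mean(0).round(4))
for e in((0,1),(1,2),(2,3),(3,0)):
    d=C[e[1]]-C[e[0]];print(np.linalg.norm(d).round(4),np.degrees(np.arctan2(d[1],d[0])).round(1))
P=np.array([at_z("top",tb(*p),.1) for p in((580,47),(599,203))]);d=P[0]-P[1]
print("pin top",P.round(4).tolist(),P.mean(0).round(4),np.linalg.norm(d),np.degrees(np.arctan2(d[1],d[0])))
P=np.array([at_z("side",sd(*p),.1) for p in((113,278),(290,245))])
print("pin side",P.round(4).tolist(),P.mean(0).round(4))
P=np.array([at_z("top",tb(*p),.165) for p in((586,125),(668,120))]);print("handles",P.round(4).tolist(),P.mean(0).round(4))
P=np.array([at_z("side",sd(*p),.165) for p in((182,106),(211,143))]);print("handles side",P.round(4).tolist(),P.mean(0).round(4))
print("ring",at_z("side",sd(207,407),.033).round(4), at_z("top",tb(545,127),.033).round(4))
print("axle top",at_z("top",(279.8,244.8),.105),"collar",at_z("side",sd(97,58),.071),at_z("top",(279.8,246.1),.073))
print("foot",np.mean([at_z("top",tc(*p),.005) for p in((455,330),(628,353),(605,527),(430,505))],0))
for r in range(225,250,2):0
```

```text
stand [[0.4814, -0.2055, 0.01], [0.4848, -0.2839, 0.01], [0.3916, -0.2871, 0.01], [0.3883, -0.2107, 0.01]] [ 0.4365 -0.2468  0.01  ]
0.0785 -87.5
0.0933 -178.0
0.0765 92.5
0.0932 3.2
pin top [[0.4743, -0.2473, 0.1], [0.398, -0.2514, 0.1]] [ 0.4361 -0.2493  0.1   ] 0.0764962691634845 3.0443118005507017
pin side [[0.3994, -0.2462, 0.1], [0.4748, -0.2459, 0.1]] [ 0.4371 -0.246   0.1   ]
handles [[0.4358, -0.2254, 0.165], [0.4371, -0.2631, 0.165]] [ 0.4365 -0.2443  0.165 ]
handles side [[0.4346, -0.2341, 0.165], [0.4359, -0.2722, 0.165]] [ 0.4353 -0.2531  0.165 ]
ring [ 0.4351 -0.249   0.033 ] [ 0.4357 -0.2487  0.033 ]
axle top [0.4603076  0.05341702 0.105     ] collar [0.45801115 0.05393825 0.071     ] [0.45831728 0.05332979 0.073     ]
foot [0.45860142 0.053212   0.005     ]
```

Measurements agree: grip point ≈ (0.436, −0.248, 0.143), yaw ≈ 0.045, and axle ≈ (0.459, 0.053). Next I move towards the pliers, high above the bench.

jog_arm(
  deltas=[
    [0.032, -0.052, 0.01, 0, 0, -0.18, 0.0854],
    [0.064, -0.105, 0.02, 0, 0, -0.36, 0.0854],
    [0.096, -0.157, 0.02, 0, 0, -0.54, 0.0854],
    [0.128, -0.21, 0.02, 0, 0, -0.72, 0.0854],
    [0.16, -0.262, 0.02, 0, 0, -0.9, 0.0854],
    [0.192, -0.315, 0.02, 0, 0, -1.08, 0.0854],
    [0.224, -0.367, 0.02, 0, 0, -1.26, 0.0854],
    [0.256, -0.42, 0.02, 0, 0, -1.44, 0.0854],
  ],
)

```text
clock: 1.6
ee_pos: [0.4393, 0.2282, 0.2768]
orientation: [3.14, -0.001, 1.422]
wrist_force: [0.9, -0.1, 0.1]
grip_width: 0.0855
grip_force: 0.0
```

jog_arm(
  deltas=[
    [0.0, -0.06, 0.0, 0, 0, -0.175, 0.0854],
    [0.0, -0.12, 0.0, 0, 0, -0.35, 0.0854],
    [0.0, -0.18, 0.0, 0, 0, -0.525, 0.0854],
    [0.0, -0.24, 0.0, 0, 0, -0.7, 0.0854],
    [0.0, -0.3, 0.0, 0, 0, -0.875, 0.0854],
    [0.0, -0.36, 0.0, 0, 0, -1.05, 0.0854],
    [0.0, -0.42, 0.0, 0, 0, -1.22, 0.0854],
    [-0.003, -0.477, -0.01, 0, 0, -1.38, 0.0854],
  ],
)

```text
clock: 2.6
ee_pos: [0.4359, -0.2497, 0.2676]
orientation: [3.14, -0.003, 0.042]
wrist_force: [0.2, -0.1, 0.4]
grip_width: 0.0852
grip_force: 0.0
```

Run:
```python
from h import *
s=status.get_state();print(s["joints"].round(3),s["ee_pos"].round(4),s["orientation"].round(3))
```

```text
[-0.57  -0.076  1.953  0.     1.261  0.959] [ 0.4359 -0.2497  0.2676] [ 3.14e+00 -3.00e-03  4.20e-02]
```

jog_arm(
  deltas=[
    [0, 0, -0.03, 0, 0, 0, 0.0854],
    [0, 0, -0.06, 0, 0, 0, 0.0854],
    [0, 0, -0.08, 0, 0, 0, 0.0854],
    [0, 0, -0.095, 0, 0, 0, 0.0854],
    [0, 0, -0.107, 0, 0, 0, 0.0854],
    [0, 0, -0.117, 0, 0, 0, 0.0854],
    [0, 0, -0.118, 0, 0, 0, 0.0854],
    [0, 0, -0.118, 0, 0, 0, 0.0854],
  ],
)

```text
clock: 3.6
ee_pos: [0.4359, -0.2473, 0.1487]
orientation: [3.141, -0.001, 0.048]
wrist_force: [-1.3, -0.1, 0.5]
grip_width: 0.0855
grip_force: 0.0
```

Run:
```python
from h import *
s=eyes.read_camera("side");t=eyes.read_camera("top")
a=cv2.resize(s[200:360,190:320],None,fx=3.6,fy=3.6,interpolation=cv2.INTER_CUBIC)
b=cv2.resize(t[215:290,370:450],None,fx=4,fy=4,interpolation=cv2.INTER_CUBIC)
im=np.zeros((600,800,3),np.uint8);im[:a.shape[0],:a.shape[1]]=a;im[:b.shape[0],470:470+b.shape[1]]=b
cv2.imwrite("pics/grasp.png",im)
```

```text
(no output)
```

View pics/grasp.png

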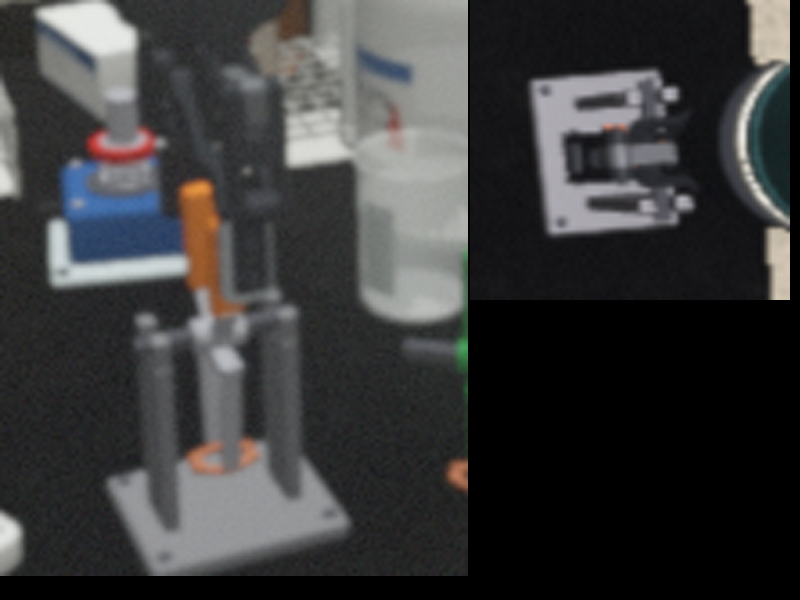

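The fingers straddle the handles: the near finger is at crop (248,230) and the handles at (215,245), undisturbed. Closing.

jog_arm(
  deltas=[
    [0, 0, 0, 0, 0, 0, 0.05],
    [0, 0, 0, 0, 0, 0, 0.04],
    [0, 0, 0, 0, 0, 0, 0.03],
    [0, 0, 0, 0, 0, 0, 0.02],
    [0, 0, 0, 0, 0, 0, 0.02],
    [0, 0, 0, 0, 0, 0, 0.02],
    [0, 0, 0, 0, 0, 0, 0.02],
    [0, 0, 0, 0, 0, 0, 0.02],
  ],
  squeeze=50,
)

```text
clock: 4.7
ee_pos: [0.4365, -0.2484, 0.15]
orientation: [3.139, -0.002, 0.048]
wrist_force: [-0.8, -2.2, 5.0]
grip_width: 0.0333
grip_force: 50.9
```

jog_arm(
  deltas=[
    [0, 0, 0.008, 0, 0, 0, 0.02],
    [0, 0, 0.022, 0, 0, 0, 0.02],
    [0, 0, 0.04, 0, 0, 0, 0.02],
    [0, 0, 0.06, 0, 0, 0, 0.02],
    [0, 0, 0.08, 0, 0, 0, 0.02],
    [0, 0, 0.1, 0, 0, 0, 0.02],
    [0, 0, 0.112, 0, 0, 0, 0.02],
    [0, 0, 0.12, 0, 0, 0, 0.02],
  ],
)

```text
clock: 5.7
ee_pos: [0.4357, -0.2471, 0.2694]
orientation: [3.141, -0.001, 0.048]
wrist_force: [0.9, 0.1, -1.7]
grip_width: 0.0331
grip_force: 50.2
```

Run:
```python
from h import *
s=eyes.read_camera("side");t=eyes.read_camera("top")
st=status.get_state();print(st["ee_pos"].round(4),st["orientation"].round(3),st["wrist_force"].round(1),st["grip_force"],st["grip_width"])
a=cv2.resize(s[190:320,190:320],None,fx=4.4,fy=4.4,interpolation=cv2.INTER_CUBIC)
cv2.imwrite("pics/lift.png",a)
```

```text
[ 0.4359 -0.2473  0.2693] [ 3.141e+00 -1.000e-03  4.800e-02] [ 1.1 -0.4 -1.1] 50.202462673187256 0.033606232518555976
```

View pics/lift.png

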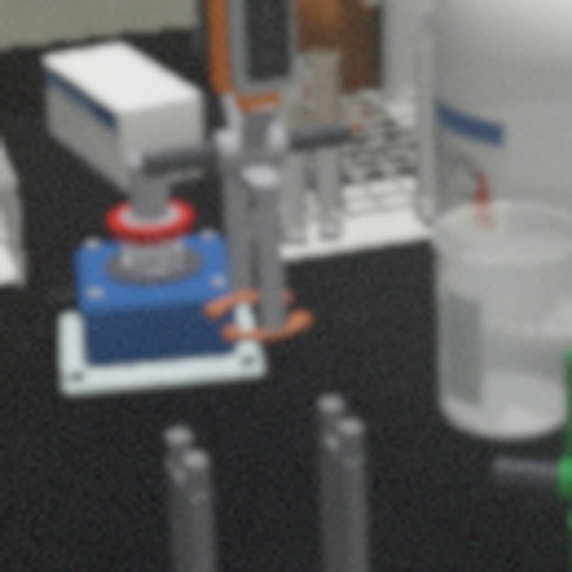

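Run:
```python
from h import *
f=lambda x,y:(190+x/4.4-.4,190+y/4.4-.4)
print(at_z("side",f(260,316),.153),at_z("side",f(140,159),.218),at_z("side",f(353,132),.218))
```

```text
[ 0.43592413 -0.2490637   0.153     ] [ 0.3967826  -0.24406673  0.218     ] [ 0.4742068  -0.24669234  0.218     ]
```

jog_arm(
  deltas=[
    [0.002, 0.03, 0, 0, 0, 0, 0.02],
    [0.006, 0.08, 0, 0, 0, 0, 0.02],
    [0.01, 0.13, 0, 0, 0, 0, 0.02],
    [0.014, 0.18, 0, 0, 0, 0, 0.02],
    [0.018, 0.23, 0, 0, 0, 0, 0.02],
    [0.021, 0.275, 0, 0, 0, 0, 0.02],
    [0.023, 0.302, 0, 0, 0, 0, 0.02],
    [0.023, 0.302, -0.02, 0, 0, 0, 0.02],
  ],
)

```text
clock: 6.8
ee_pos: [0.4593, 0.0569, 0.2489]
orientation: [-3.141, -0.002, 0.051]
wrist_force: [0.6, -0.6, -1.4]
grip_width: 0.0332
grip_force: 50.2
```

Run:
```python
from h import *
s=eyes.read_camera("side");t=eyes.read_camera("top")
st=status.get_state();print(st["ee_pos"].round(4),st["orientation"].round(3),st["wrist_force"].round(1),st["grip_force"],st["grip_width"])
a=cv2.resize(s[150:280,165:295],None,fx=4,fy=4,interpolation=cv2.INTER_CUBIC)
b=cv2.resize(t[210:280,245:315],None,fx=4,fy=4,interpolation=cv2.INTER_CUBIC)
im=np.zeros((600,800,3),np.uint8);im[:a.shape[0],:a.shape[1]]=a;im[:b.shape[0],520:800]=b
cv2.imwrite("pics/over.png",im)
```

```text
[0.4564 0.0554 0.2452] [3.141 0.006 0.049] [-0.4  0.1 -3. ] 50.23911237716675 0.03339223707144301
```

View pics/over.png

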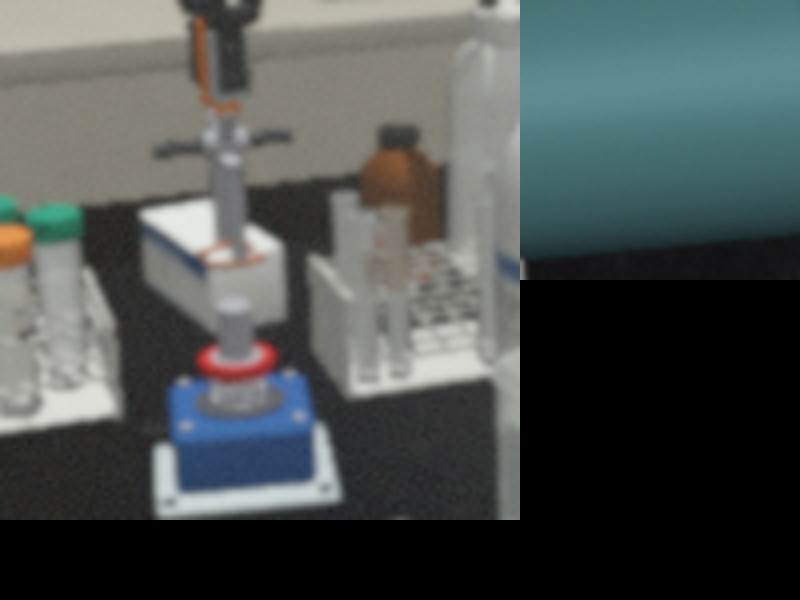

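jog_arm(
  deltas=[
    [0, 0, 0, 0, 0, 0, 0.02],
    [0, 0, 0, 0, 0, 0, 0.02],
    [0, 0, 0, 0, 0, 0, 0.02],
    [0, 0, 0, 0, 0, 0, 0.02],
    [0, 0, 0, 0, 0, 0, 0.02],
    [0, 0, 0, 0, 0, 0, 0.02],
    [0, 0, 0, 0, 0, 0, 0.02],
    [0, 0, 0, 0, 0, 0, 0.02],
  ],
)

```text
clock: 7.9
ee_pos: [0.4585, 0.0549, 0.2482]
orientation: [-3.142, 0.0, 0.048]
wrist_force: [0.1, -1.0, -1.2]
grip_width: 0.0334
grip_force: 50.2
```

Run:
```python
from h import *
s=eyes.read_camera("side")
st=status.get_state();p=st["ee_pos"];print(p.round(4),st["orientation"].round(3))
cv2.imwrite("pics/over2.png",cv2.resize(s[195:255,195:255],None,fx=10,fy=10,interpolation=cv2.INTER_CUBIC))
h=cv2.cvtColor(s,cv2.COLOR_BGR2HSV)
f=lambda x,y:(165+x/4-.4,150+y/4-.4)
print("prev ring",at_z("side",f(233,255),.131),"axle",at_z("side",f(235,304),.105))
rz=p[2]-.1163
print("ring exp px",proj("side",[p[0],p[1],rz]),"axle exp px",proj("side",[.459,.0533,.105]))
```

```text
[0.4585 0.0549 0.2483] [3.142 0.    0.048]
prev ring [0.46046039 0.05834542 0.131     ] axle [0.45814833 0.05016018 0.105     ]
ring exp px [222.30210887 213.53374382] axle exp px [223.41731595 225.0834337 ]
```

View pics/over2.png

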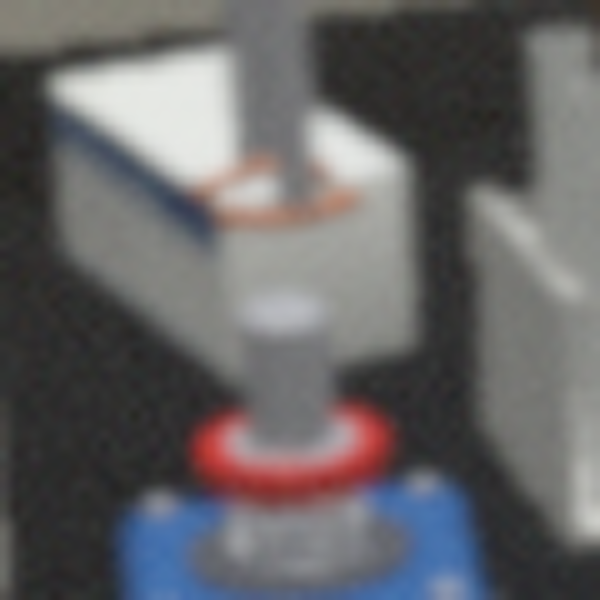

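jog_arm(
  deltas=[
    [0.0005, -0.0015, 0, 0, 0, 0, 0.02],
    [0.0005, -0.0015, -0.005, 0, 0, 0, 0.02],
    [0.0005, -0.0015, -0.012, 0, 0, 0, 0.02],
    [0.0005, -0.0015, -0.019, 0, 0, 0, 0.02],
    [0.0005, -0.0015, -0.026, 0, 0, 0, 0.02],
    [0.0005, -0.0015, -0.032, 0, 0, 0, 0.02],
    [0.0005, -0.0015, -0.038, 0, 0, 0, 0.02],
    [0.0005, -0.0015, -0.038, 0, 0, 0, 0.02],
  ],
)

```text
clock: 8.95
ee_pos: [0.4586, 0.0533, 0.2096]
orientation: [-3.142, 0.001, 0.048]
wrist_force: [-0.2, -0.6, -1.6]
grip_width: 0.0333
grip_force: 50.2
```

Run:
```python
from h import *
s=eyes.read_camera("side")
st=status.get_state();print(st["ee_pos"].round(4),st["orientation"].round(3),st["wrist_force"].round(1),st["ft_torque"].round(2))
cv2.imwrite("pics/on.png",cv2.resize(s[195:255,195:255],None,fx=10,fy=10,interpolation=cv2.INTER_CUBIC))
```

```text
[0.4589 0.0533 0.21  ] [3.142 0.    0.048] [ 0.3  0.1 -1.5] [-0.02  0.01 -0.02]
```

View pics/on.png

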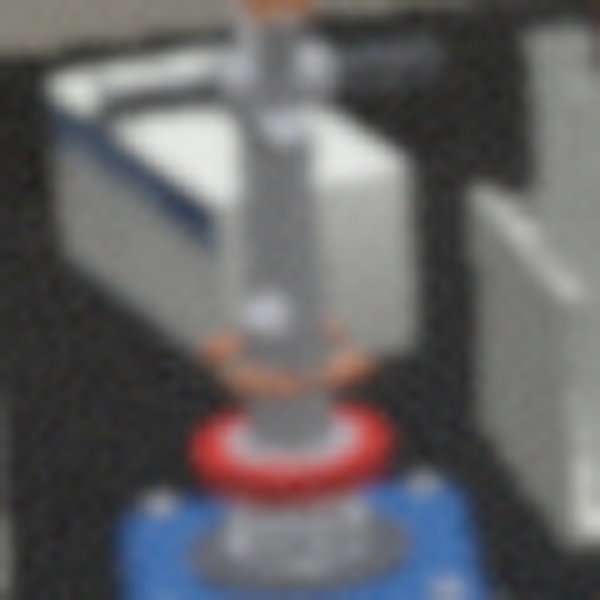

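The ring (crop ~(289,360)) is around the axle (x≈288), with no side force. Pressing down.

jog_arm(
  deltas=[
    [0, 0, -0.006, 0, 0, 0, 0.02],
    [0, 0, -0.012, 0, 0, 0, 0.02],
    [0, 0, -0.016, 0, 0, 0, 0.02],
    [0, 0, -0.019, 0, 0, 0, 0.02],
    [0, 0, -0.022, 0, 0, 0, 0.02],
    [0, 0, -0.025, 0, 0, 0, 0.02],
    [0, 0, -0.028, 0, 0, 0, 0.02],
    [0, 0, -0.028, 0, 0, 0, 0.02],
  ],
)

```text
clock: 10.0
ee_pos: [0.459, 0.0534, 0.1823]
orientation: [-3.142, -0.0, 0.048]
wrist_force: [-1.9, -0.4, 4.2]
grip_width: 0.0335
grip_force: 50.7
```

jog_arm(
  deltas=[
    [0, 0, -0.001, 0, 0, 0, 0.02],
    [0, 0, -0.002, 0, 0, 0, 0.02],
    [0, 0, -0.0025, 0, 0, 0, 0.02],
    [0, 0, -0.003, 0, 0, 0, 0.02],
    [0, 0, -0.003, 0, 0, 0, 0.02],
    [0, 0, -0.003, 0, 0, 0, 0.02],
    [0, 0, -0.003, 0, 0, 0, 0.02],
    [0, 0, -0.003, 0, 0, 0, 0.02],
  ],
)

```text
clock: 11.0
ee_pos: [0.4591, 0.0534, 0.1797]
orientation: [-3.142, -0.0, 0.048]
wrist_force: [-3.1, -0.2, 6.8]
grip_width: 0.0335
grip_force: 50.9
```

jog_arm(
  deltas=[
    [0, 0, -0.0005, 0, 0, 0, 0.02],
    [0, 0, -0.001, 0, 0, 0, 0.02],
    [0, 0, -0.0015, 0, 0, 0, 0.02],
    [0, 0, -0.0015, 0, 0, 0, 0.02],
    [0, 0, -0.0015, 0, 0, 0, 0.02],
    [0, 0, -0.0015, 0, 0, 0, 0.02],
    [0, 0, -0.0015, 0, 0, 0, 0.02],
    [0, 0, -0.0015, 0, 0, 0, 0.02],
  ],
)

```text
clock: 12.0
ee_pos: [0.4596, 0.0533, 0.1796]
orientation: [3.142, -0.001, 0.048]
wrist_force: [-5.0, -0.7, 13.1]
grip_width: 0.0339
grip_force: 51.4
```

Run:
```python
from h import *
s=eyes.read_camera("side")
st=status.get_state();print(st["ee_pos"].round(4),st["orientation"].round(3),st["wrist_force"].round(1),st["ft_torque"].round(2),st["grip_force"])
cv2.imwrite("pics/end.png",cv2.resize(s[180:260,185:265],None,fx=7.5,fy=7.5,interpolation=cv2.INTER_CUBIC))
for z in(.063,.128): print(z,(proj("side",[.459,.053,z])-[185,180]+.45)*7.5)
```

```text
[0.4596 0.0534 0.1796] [ 3.142e+00 -1.000e-03  4.800e-02] [-5.4 -1.4 12.7] [-0.07  1.31  0.02] 51.35429620742798
0.063 [300.25639226 471.74576354]
0.128 [286.9563089  269.23225627]
```

View pics/end.png

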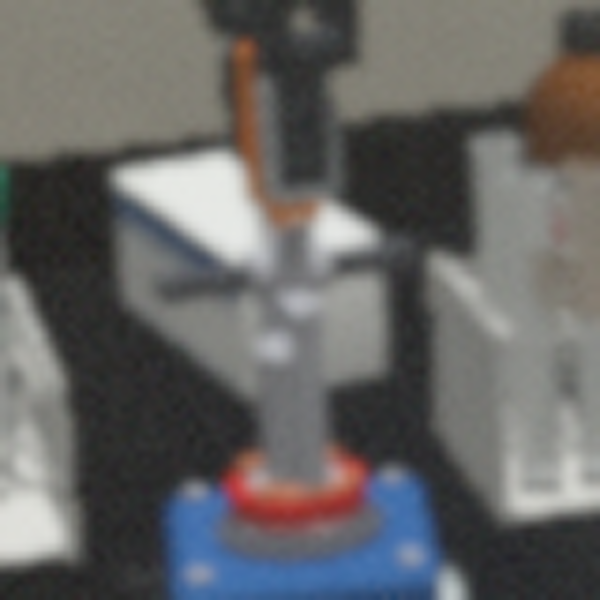

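The collar sits on its stop: TCP z held at 0.1796 while the force rose to 13 N. The ring and collar are at crop (297,490), and the pliers are upright and squeezed. Handing in.

```bash
python3 -c "
from h import *
print(order.hand_in())"
```

```text
the job is handed in; nothing more can be done
None
```

I handed the job in with the pliers still gripped at about 51 N, upright and fully squeezed. The open ring is on the axle, with the collar pressed to its stop and the ring at groove height. I got no verdict back, so I can't confirm the judged result.

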